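Switch off the field-probe receiver and clip its probe away

TASK

The measurement is over: turn the receiver's level knob anticlockwise (seen from above) all the way to its end stop at the red mark, and put the blue hand-held probe away by pressing it down past the two sprung orange jaws until it sits fully home in the holder on top of the receiver, with the jaws closed over it. Either order will do and the probe may point either way. Leave the green screwdriver and the yellow tape where they are.

Things in the scene. Friction and masses are not known exactly. Their poses are not given: they have to be found in the camera images.
- receiver: grey instrument case fixed to the bench, 150 x 200 x 45 mm (x, y, z); origin at the centre of its underside, x away from the robot, z up. A knob stands on the front half of its top, a black probe holder with two forks on the rear half
- level_knob (a joint): angle of the receiver's black level knob, rad: 0 at the anticlockwise end stop (off: the white pointer line on the bar is at the red mark, front left), grows clockwise seen from above, up to 4.5
- level_knob_grip (a point): on the knob's vertical axis (receiver x = -35, y = 0 mm), at a height to grip (82 mm above the bench). Its frame turns with the knob: the raised grip bar (49 x 14 mm, top 96 mm above the bench) lies along the frame's x
- clip_seat (a point): where the middle of the probe's axis lies when fully home: receiver x = +48, y = 0, 35 mm above the case. Axes as the receiver's: the probe lies along y, is pressed in along -z. Two forks (12 mm thick) at y = -45 and +45 mm, the middle free for fingers; each has a fixed black tine at -x and a sprung orange jaw at +x, with a flared mouth that ends 22 mm above this point
- jaw_a (a joint): opening of the orange jaw at y = -45 mm, rad: 0 closed, springs back to 0; the barrel pushes it to about 0.2 on its way in
- jaw_b (a joint): the same for the orange jaw at y = +45 mm
- probe: blue hand-held probe lying on the bench: round barrel 16 mm in diameter and 150 mm long along its x, a grey octagonal anti-roll collar (20 mm across, 8 mm long) near each end at x = -68 and +68 mm, thin brass stem and white ball out to x = +106 mm. Origin under the middle of the barrel, 10 mm below its axis; 60 g
- probe_mid (a point): middle of the probe's barrel, on its axis; x along the barrel
- driver_2: screwdriver with a green handle, 187 mm long, bystander; origin at the centre of its underside
- tape_yellow: roll of yellow tape, 76 mm across, 18 mm high, bystander; origin at the centre of its underside
There are look-alikes about, which are no part of the job. There is more than one size of the probe; the one meant has the size given above.

How it is judged:
By the outcome, as a careful person would: the job done as asked, in the order asked, and still so for the second after the job is handed in, with the robot touching nothing.
It also fails if it takes over 64 s, if anything falls off the work surface, if the arm or the gripper's body presses on something with over 40 N, if the wrist force passes 120 N, or if a joint passes its speed limit or range.

ROBOT

A 6-joint arm with a two-finger parallel gripper is mounted at the origin on a cart in front of the work surface, level with it; the furniture and walls round the work are solid. World frame = base frame: x ahead of the robot, y to its left, z up, the work surface at z = 0. Lengths are in m, angles in rad, forces in N, time in s.
With the tool pointing down it reaches from about 0.425 to 0.925 m from the base axis. Payload 12.5 kg.
Tool frame: the origin (TCP) lies at the very end of the fingers, on their centre line; the grasp point (between the pads) lies 19 mm behind it (manip.pinch_z is the z of the grasp point in the tool frame, in m); z points along the fingers, y is the line along which they close (so a half turn about z gives the same grasp; the last joint's range is limited). The gripper opens to 85 mm and grips with 20 to 120 N. Pads are 22 mm wide; open, the fingers measure 114 mm over their backs; the gripper's body (76 mm by 85 mm) begins 54 mm behind the grasp point. The pads swing forward as they close: fully open they stand 13 mm farther back than shut.
Start: joints at [1.227, 0.491, 1.559, -0, 1.092, -0.106], TCP at [0.147, 0.607, 0.231] pointing down, gripper open.
Joint ranges: [-3.1, 3.1], [-0.84, 2.19], [0.05, 2.79], [-1.13, 4.28], [0.06, 2.93], [-2.69, 2.69]. Speed limits (rad/s): [2.22, 2.22, 2.79, 3.14, 3.14, 3.14].

INTERFACE

Orientations are given as a rotation vector (axis times angle).
In Python, from rig import manip, eyes, spotter gives the robot as it stands.
- The arm moves only by the tool step_arm, never from a script. Its argument "steps" is one flat list of numbers, 7 for each row, row after row: the opening, from -1 (shut) to 1 (fully open), then the shift along the world's x, y, z scaled (see below), then the turn, a rotation vector about the world's x, y, z scaled (see below). In form: [gripper, dx, dy, dz, rx, ry, rz, gripper, dx, dy, dz, rx, ry, rz, ...]. A call has 1 to 5 rows; each row shifts and turns the commanded pose from where the row before left it; what a row does not reach is not made up. The controller multiplies each number of a shift by 800 mm and each number of a turn by 45 degrees. A row lasts 1/12 s, in which the tool goes at most 41.7 mm and 7.16 degrees, less where a joint would pass 70% of its speed; a pose out of reach is approached as far as the arm can. A call with a number of a shift or a turn outside -1 to 1 is refused whole. A call with a gripper value outside its range is refused whole. The fingers move at their own pace and stop on an object; "newtons" is the grip in N (left out, the last holds). Time passes only in rows, so rows that do not move let the fingers close. It gives the time, the measured TCP pose, the force, the opening and the grip force at its end, in the units of the state.
- manip.get_state(): the state, without advancing time (a new reading comes with each control period).
- eyes.snapshot(name): name is "scene" or "top" or "wrist"; returns a dict with "image" (480x640x3 uint8, blue, green, red), "K" (3x3 intrinsics, pixels), "xyz" and "orientation" of the camera in the world. Camera axes: x right, y up, looking along -z (the intrinsics and any distortion apply to the point x, -y, -z); pixel columns grow to the right and rows downward; lengths in m; the calibration is good to about 2 mm. A picture is of the moment at which its call begins. There is no depth.
- manip.hand_in(): hands the job in; it is judged then, once.
Trained networks look in a picture, given as the dict that the camera call returned (one of the last four; its "shot" number tells which), for a name from the list of things; names that differ only in an ending like _2 or _b are one class to them, and where a whole thing is asked for, a point or a joint stands for the part that bears it (a point fixed in the world has none). Each returns a list of dicts, best first, with "score" (0 to 1); they miss things now and then, are a little off and sometimes report something else, mostly with a low value. They report only what shows in the picture. A call takes as long as a camera call. They do not tell look-alikes from the thing itself.
- spotter.boxes_of(thing, picture): "rect" ([left, top, width, height] in pixels, round what is visible of it).
- spotter.cut_out(thing, picture): "region" (480x640 bool, what is visible of it) and "rect" ([left, top, width, height] in pixels, round what is visible of it).
The state is a dict: "clock": time; "joints": joint angles; "qvel": joint speeds; "effort": joint torques, N m; "ee_pos": TCP position; "orientation": TCP orientation; "ft_force": force on the tool from outside, world axes, zero at the start; "torque": the same for the moment, N m; "width": finger opening in m; "grasp_force": force on a finger pad.
Only numpy, scipy, OpenCV 4.12 (cv2) and the standard library are available. Lean on these libraries where they do the work, as an engineer would, in place of code of your own. Each camera call takes 0.05 s, during which the arm holds its last target. There are 200 camera calls.

## Working session

There is one attempt and no reset: what is moved stays moved. The work goes in short steps, Python scripts to look and compute and a tool call to move; the robot and the scene stay as the last step left them, time stands still between calls to the robot, and variables do not carry over. Pictures are saved under pics/ and viewed, at most 10 in all, crops included, and the job is handed in when it is done.

Besides the shell and the picture viewer there is one more tool, called after ">>>" in YAML: its name, and indented under it one key for each argument. step_arm: Moves the arm, as the interface text tells. Its arguments: {"type":"object","properties":{"steps":{"type":"array","items":{"type":"number","minimum":-1,"maximum":1}},"newtons":{"type":"number"}},"required":["steps"]}

```bash
ls; mkdir -p pics; cat > h.py <<'E'
import numpy as np, cv2
from scipy.spatial.transform import Rotation as R
from rig import manip, eyes, spotter
def ray(p,u,v):
    K=np.array(p["K"]); d=np.linalg.inv(K)@[u,v,1.]
    d=np.array([d[0],-d[1],-d[2]])
    return np.array(p["xyz"]),R.from_rotvec(p["orientation"]).as_matrix()@d if np.size(p["orientation"])==3 else None
def at(p,u,v,z):
    o,d=ray(p,u,v); return o+d*(z-o[2])/d[2]
def px(p,X):
    c=R.from_rotvec(p["orientation"]).as_matrix().T@(np.array(X)-p["xyz"])
    q=np.array(p["K"])@[c[0],-c[1],-c[2]]; return q[:2]/q[2]
E
python3 - <<'E'
from h import *
print(manip.get_state(), manip.pinch_z)
ims=[]
for n in("scene","top"):
    p=eyes.snapshot(n); ims.append(p["image"]); print(n,{k:v for k,v in p.items() if k!="image"})
    for t in("receiver","level_knob","probe","driver_2","tape_yellow"):
        print(t,[(round(b["score"],2),np.round(b["rect"]).tolist()) for b in spotter.boxes_of(t,p)])
    cv2.imwrite(f"pics/{n}.png",p["image"])
E
```

```text
pics
{'clock': 0.0, 'joints': array([ 1.22742169e+00,  4.91606163e-01,  1.55945161e+00, -1.38595988e-05,
        1.09167190e+00, -1.05575955e-01]), 'qvel': array([-0.00046249,  0.00044478,  0.00110495,  0.00033911, -0.00107668,
        0.00027249]), 'effort': array([-3.61186947e-03, -6.18447590e+01, -2.61590052e+01, -2.23477446e-04,
        4.08752501e-03, -1.86851776e-05]), 'ee_pos': array([0.1471199 , 0.60721333, 0.23069803]), 'orientation': array([-3.72615178e-01, -3.11917367e+00,  1.74539655e-03]), 'ft_force': array([ 0.49067332,  0.16925227, -0.56575508]), 'torque': array([ 0.02643529,  0.01588324, -0.04486911]), 'grasp_force': 0.0, 'width': 0.08525683061845854} -0.0187
scene {'K': array([[436.33963648,   0.        , 321.7472881 ],
       [  0.        , 436.33963648, 234.89467307],
       [  0.        ,   0.        ,   1.        ]]), 'xyz': array([0.25918629, 0.6488551 , 0.81557289]), 'orientation': array([ 0.21626467, -1.01645519, -2.54851433]), 'shot': 1}
receiver [(0.55, [249.0, 252.0, 106.0, 99.0])]
level_knob [(0.92, [310.0, 279.0, 22.0, 29.0]), (0.34, [314.0, 223.0, 71.0, 6.0])]
probe [(0.68, [312.0, 222.0, 74.0, 6.0]), (0.65, [407.0, 205.0, 37.0, 38.0]), (0.49, [390.0, 249.0, 19.0, 38.0])]
driver_2 [(0.74, [262.0, 177.0, 43.0, 36.0])]
tape_yellow [(0.93, [191.0, 281.0, 32.0, 28.0])]
top {'K': array([[613.10605012,   0.        , 320.13081323],
       [  0.        , 613.10605012, 236.23310193],
       [  0.        ,   0.        ,   1.        ]]), 'xyz': array([0.37269258, 0.00776763, 1.20896512]), 'orientation': array([ 0.14703741, -0.11184976, -1.58531048]), 'shot': 2}
receiver [(0.82, [204.0, 218.0, 113.0, 91.0])]
level_knob [(0.96, [245.0, 266.0, 29.0, 30.0])]
probe [(0.82, [373.0, 218.0, 43.0, 90.0]), (0.6, [429.0, 331.0, 36.0, 55.0]), (0.56, [320.0, 343.0, 66.0, 10.0])]
driver_2 [(0.56, [356.0, 157.0, 93.0, 16.0])]
tape_yellow [(0.97, [205.0, 142.0, 41.0, 39.0]), (0.65, [283.0, 228.0, 8.0, 7.0])]
```

View pics/top.png

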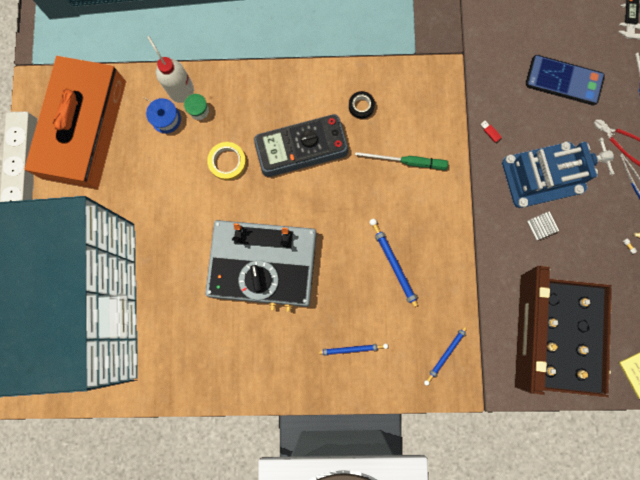

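View pics/scene.png

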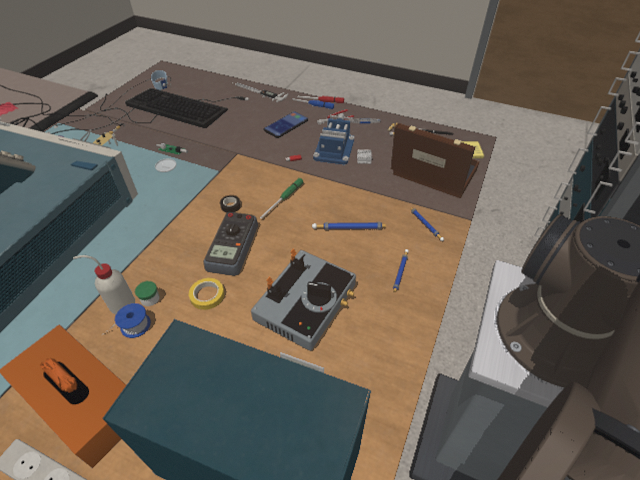

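The top view shows three blue probes: a large one at (395,262), and two small ones at (353,349) and (446,357). The receiver is at (262,262), with the knob at (259,280) and the orange jaws at (238,233) and (288,237). The scene view also shows a tall teal cabinet between the arm's start and the work. I'll measure next.

```bash
python3 - <<'E'
from h import *
p=eyes.snapshot("top"); s=eyes.snapshot("scene")
def axis(m):
    v,u=np.nonzero(m); P=np.c_[u,v].astype(float); c=P.mean(0); d=np.linalg.svd(P-c,full_matrices=False)[2][0]; t=(P-c)@d
    return c+d*t.min(), c+d*t.max()
for r in spotter.cut_out("probe",p):
    a,b=axis(r["region"]); A,B=at(p,*a,.01),at(p,*b,.01)
    print("probe",round(r["score"],2),a.round(1),b.round(1),A.round(4),B.round(4),np.linalg.norm(A-B).round(4))
for n,u,v,z in[("c1",217,220,.045),("c2",317,227,.045),("c3",309,307,.045),("c4",207,295,.045),("knob",259,279,.09),("ja",288,233,.1),("jb",238,230,.1),("cabbot1",137,207,0),("cabbot2",137,384,0),("cabtop1",86,198,.27),("cabtop2",86,394,.27),("slot",262,237,.06)]:
    print(n,at(p,u,v,z).round(4))
r=spotter.cut_out("receiver",p)[0]["region"].astype(np.uint8)
c=max(cv2.findContours(r,0,2)[0],key=cv2.contourArea); print(cv2.minAreaRect(c))
print("tcp in scene",px(s,[.147,.607,.231]),"top",px(p,[.147,.607,.231]))
for u,v in[(176,322),(369,392),(107,418)]: print("cab scene",at(s,u,v,.27).round(3),at(s,u,v,.33).round(3))
cr=cv2.resize(p["image"][205:400,195:480],None,fx=2.8,fy=2.8,interpolation=2)
cv2.imwrite("pics/crop.png",cr)
E
```

```text
probe 0.91 [387.1 346. ] [320.  352.3] [ 0.3557 -0.0921  0.01  ] [0.3457 0.0369 0.01  ] 0.1294
probe 0.82 [465. 328.] [425.8 383.9] [ 0.3872 -0.2429  0.01  ] [ 0.2836 -0.1631  0.01  ] 0.1308
probe 0.76 [371.8 220.1] [415.5 305.2] [ 0.6023 -0.0703  0.01  ] [ 0.4325 -0.1498  0.01  ] 0.1875
c1 [0.6021 0.2319 0.045 ]
c2 [0.5843 0.038  0.045 ]
c3 [0.431  0.0555 0.045 ]
c4 [0.4572 0.2494 0.045 ]
knob [0.4814 0.1447 0.09  ]
ja [0.5642 0.09   0.1   ]
jb [0.5717 0.1823 0.1   ]
cabbot1 [0.6413 0.404  0.    ]
cabbot2 [0.2909 0.3925 0.    ]
cabtop1 [0.5977 0.3973 0.27  ]
cabtop2 [0.2957 0.3833 0.27  ]
slot [0.5644 0.1426 0.06  ]
((260.70489501953125, 265.7458801269531), (105.11200714111328, 83.92664337158203), 5.19442892074585)
tcp in scene [446.13478914 659.50636937] top [-52.97125052 493.60140821]
cab scene [0.592 0.421 0.27 ] [0.555 0.446 0.33 ]
cab scene [0.301 0.406 0.27 ] [0.297 0.432 0.33 ]
cab scene [0.585 0.568 0.27 ] [0.549 0.577 0.33 ]
```

View pics/crop.png

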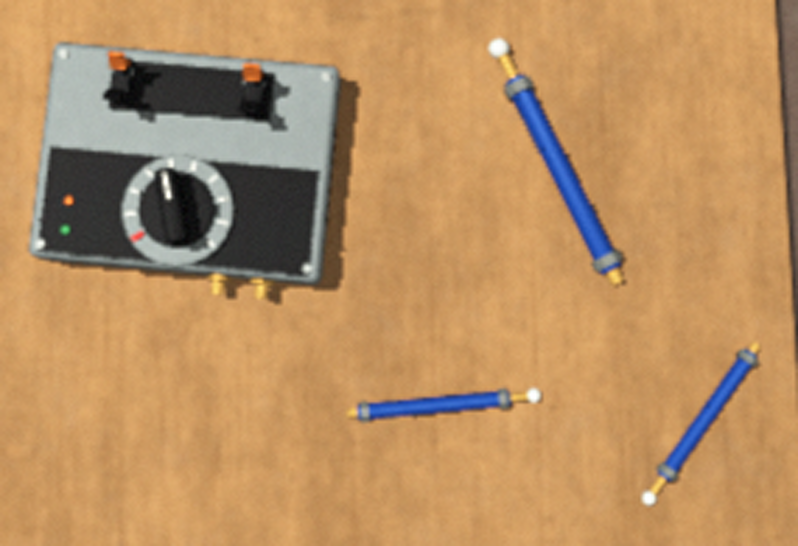

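The target is the large probe at crop (565,175). It measures about 187 mm including the stub; the other two are 130 mm. I'll raise the arm first, then swing over the cabinet.

>>> step_arm:
  steps: [1, 0, 0, 0.05, 0, 0, 0, 1, 0, 0, 0.05, 0, 0, 0, 1, 0, 0, 0.05, 0, 0, 0, 1, 0, 0, 0.05, 0, 0, 0, 1, 0, 0, 0.05, 0, 0, 0]

```text
clock: 1.22
ee_pos: [0.147, 0.6069, 0.4336]
orientation: [0.373, 3.119, 0.001]
ft_force: [-0.5, 0.2, 0.1]
width: 0.0856
grasp_force: 0.0
```

>>> step_arm:
  steps: [1, 0.028, -0.038, 0, 0, 0, -0.155, 1, 0.028, -0.038, 0, 0, 0, -0.155, 1, 0.028, -0.038, 0, 0, 0, -0.155, 1, 0.028, -0.038, 0, 0, 0, -0.155, 1, 0.028, -0.038, 0, 0, 0, -0.155]

```text
clock: 1.63
ee_pos: [0.2597, 0.4538, 0.4314]
orientation: [1.298, 2.861, 0.001]
ft_force: [0.0, -0.0, -0.2]
width: 0.0852
grasp_force: 0.0
```

>>> step_arm:
  steps: [1, 0.028, -0.038, 0, 0, 0, -0.155, 1, 0.028, -0.038, 0, 0, 0, -0.155, 1, 0.028, -0.038, 0, 0, 0, -0.155, 1, 0.028, -0.038, 0, 0, 0, -0.155, 1, 0.028, -0.038, 0, 0, 0, -0.155]

```text
clock: 2.05
ee_pos: [0.3718, 0.3017, 0.4316]
orientation: [2.096, 2.34, 0.001]
ft_force: [1.1, 0.6, -0.1]
width: 0.086
grasp_force: 0.0
```

>>> step_arm:
  steps: [1, 0.028, -0.038, 0, 0, 0, -0.155, 1, 0.028, -0.038, 0, 0, 0, -0.155, 1, 0.028, -0.038, 0, 0, 0, -0.155, 1, 0.028, -0.038, 0, 0, 0, -0.155, 1, 0.028, -0.038, 0, 0, 0, -0.155]

```text
clock: 2.47
ee_pos: [0.4839, 0.1496, 0.4316]
orientation: [2.701, 1.604, 0.001]
ft_force: [0.6, 0.8, -0.4]
width: 0.0852
grasp_force: 0.0
```

>>> step_arm:
  steps: [1, 0, 0, -0.03, 0, 0, -0.155, 1, 0, 0, -0.03, 0, 0, -0.155, 1, 0, 0, -0.03, 0, 0, -0.155, 1, 0, 0, -0.03, 0, 0, -0.155, 1, 0, 0, 0, 0, 0, -0.155]

```text
clock: 2.88
ee_pos: [0.4818, 0.151, 0.3312]
orientation: [-3.058, -0.72, 0.01]
ft_force: [0.3, -0.1, -0.4]
width: 0.0856
grasp_force: 0.0
```

```bash
python3 - <<'E'
from h import *
p=eyes.snapshot("wrist"); st=manip.get_state()
print(st["ee_pos"],st["orientation"],st["joints"].round(3)); print(p["xyz"],p["orientation"],p["K"])
for t in("receiver","level_knob","jaw_a","clip_seat"):
    try: print(t,[(round(b["score"],2),np.round(b["rect"]).tolist()) for b in spotter.boxes_of(t,p)])
    except Exception as e: print(t,e)
cv2.imwrite("pics/w1.png",p["image"])
import pickle; pickle.dump(p,open("w1.pkl","wb"))
E
```

```text
[0.48250193 0.15118051 0.33330396] [-3.06092745 -0.70679362  0.00609556] [ 0.173  0.224  1.694 -0.     1.228  1.29 ]
[0.55822343 0.18989584 0.47259444] [-0.30165186  0.18859038 -1.09748191] [[349.6158487    0.         322.48003105]
 [  0.         349.6158487  236.7999492 ]
 [  0.           0.           1.        ]]
receiver [(0.73, [241.0, 56.0, 200.0, 192.0])]
level_knob [(0.56, [302.0, 163.0, 42.0, 48.0])]
jaw_a [(0.62, [334.0, 85.0, 7.0, 16.0])]
clip_seat [(0.72, [240.0, 51.0, 202.0, 195.0])]
```

View pics/w1.png

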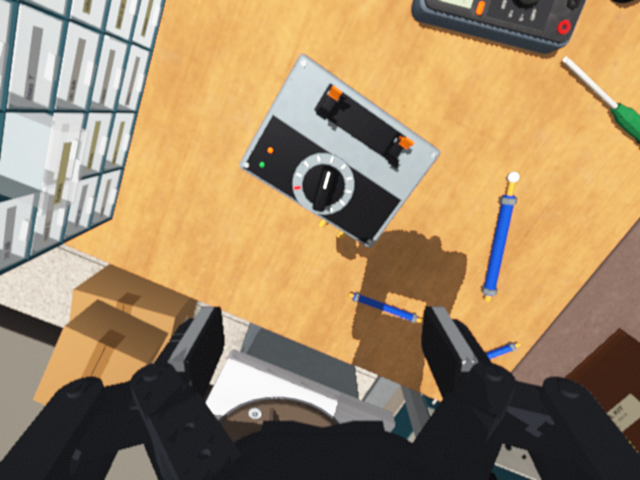

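The wrist view shows the receiver's corners near (303,56), (439,153), (371,244) and (241,165). The knob is at (323,186) with its pointer up, and the red mark is at (297,187). The target probe runs from (513,177) to (488,297). Next I'll fit the receiver pose and check it on an overlay.

```bash
cat > fit.py <<'E'
from h import *
from scipy.optimize import least_squares
import pickle
p=pickle.load(open("w1.pkl","rb")); im=p["image"]
# refine case silhouette from bgr: edges
m=spotter_region=None
L=np.array([[75,100,45],[75,-100,45],[-75,-100,45],[-75,100,45]])/1e3
uv=np.array([[303,56],[439,153],[371,244],[241,165]],float)
def W(q,l): 
    c,s=np.cos(q[2]),np.sin(q[2]); l=np.atleast_2d(l); return np.c_[q[0]+c*l[:,0]-s*l[:,1],q[1]+s*l[:,0]+c*l[:,1],l[:,2]]
f=lambda q:np.ravel([px(p,X) for X in W(q,L)]-uv)
q=least_squares(f,[.52,.145,-.11]).x
if __name__=="__main__":
    print("receiver",q[:2].round(4),np.degrees(q[2]).round(2),"res",f(q).round(1))
    k=W(q,[-.035,0,.096])[0]; s=W(q,[.048,0,.08])[0]; print("knob",k.round(4),"seat",s.round(4))
    a,b=at(p,327,172,.096),at(p,324,188,.096); print("pointer dir",np.degrees(np.arctan2(*(a-b)[1::-1])).round(1))
    red=at(p,297,187,.047); print("red dir",np.degrees(np.arctan2(*(red-k)[1::-1])).round(1))
    x0,y0,S=230,40,3.4
    c=cv2.resize(im[40:216,230:465],None,fx=S,fy=S,interpolation=2)
    def dot(X,col):
        u=(px(p,X)-[x0,y0])*S; cv2.circle(c,tuple(int(i) for i in u),3,col,-1)
    for X in W(q,L): dot(X,(255,0,255))
    dot(k,(0,0,255)); dot(W(q,[-.035,0,.05])[0],(0,255,255))
    for y in(-.045,.045): dot(W(q,[.048,y,.08])[0],(0,255,0)); dot(W(q,[.048,y,.102])[0],(255,255,0))
    cv2.imwrite("pics/fit1.png",c)
E
python3 fit.py
```

```text
receiver [0.5205 0.1486] -6.33 res [-1.3 -5.1  5.3 -0.6  0.3  6.6 -4.2  2.3]
knob [0.4857 0.1525 0.096 ] seat [0.5682 0.1433 0.08  ]
pointer dir 16.0
red dir 121.8
```

View pics/fit1.png

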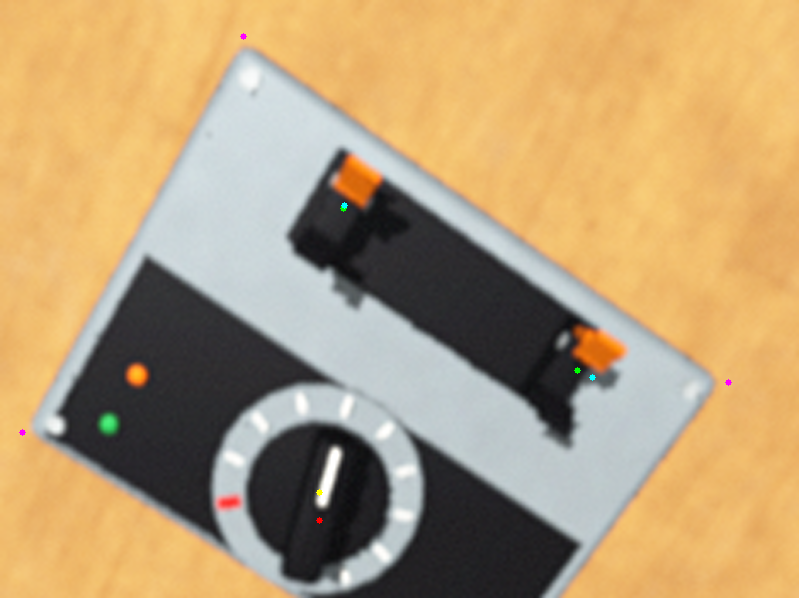

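The corner fit is roughly right, but the arm was still settling when that shot was taken. I'll retake it and fit each camera separately, including the probe.

```bash
cat > fit2.py <<'E'
from h import *
from fit import W
from scipy.optimize import minimize
import itertools,pickle
S=4
def boxpts(q,d=.0):
    return W(q,[[x*(.075-d),y*(.1-d),z] for x,y,z in itertools.product((-1,1),(-1,1),(0,.045))])
def render(p,P):
    uv=np.array([px(p,X) for X in P],np.float32)
    m=np.zeros((480,640),np.uint8); h=cv2.convexHull(uv)
    cv2.fillConvexPoly(m,np.round(h*16).astype(np.int32),1,shift=4); return m
def prbpts(q): return W(q,[[x,y,z] for x,y,z in itertools.product((-.075,.075),(-.008,.008),(.002,.018))])
def prb(p,q): return render(p,prbpts(q))
def fit(pairs,q0,ren):
    def cost(d):
        q=q0+d*[.001,.001,.01]; c=0
        for p,m in pairs:
            r=ren(p,q); c+=1-(r&m).sum()/max(1,(r|m).sum())
        return c
    r=minimize(cost,np.zeros(3),method="Nelder-Mead",options=dict(initial_simplex=[[0,0,0],[6,0,0],[0,6,0],[0,0,6]],maxiter=150))
    return q0+r.x*[.001,.001,.01],r.fun
E
python3 - <<'E'
from fit2 import *
sh={n:eyes.snapshot(n) for n in("wrist","top","scene")}
pickle.dump(sh,open("sh.pkl","wb"))
print(manip.get_state()["ee_pos"],manip.get_state()["orientation"])
rec=[];pr=[]
for n,p in sh.items():
    m=spotter.cut_out("receiver",p)[0]["region"].astype(np.uint8)
    q,f=fit([(p,m)],np.array([.52,.146,-.11]),lambda p,q:render(p,boxpts(q,.002))); print(n,"rec",q[:2].round(4),np.degrees(q[2]).round(2),round(f,3)); rec.append((p,m))
    best=None
    for r in spotter.cut_out("probe",p):
        rr=r["region"].astype(np.uint8); o=prb(p,np.array([.515,-.112,np.radians(25)]))
        if (rr&o).sum()>.4*o.sum(): best=rr;break
    if best is None: print(n,"no probe");continue
    v,u=np.nonzero(best); b=np.where((sh[n]["image"][...,0].astype(int)-sh[n]["image"][...,2]>50),best,0).astype(np.uint8)
    q,f=fit([(p,b)],np.array([.515,-.112,np.radians(25)]),prb); print(n,"probe",q[:2].round(4),np.degrees(q[2]).round(2),round(f,3)); pr.append((p,b))
print("all",fit(rec,np.array([.52,.146,-.11]),lambda p,q:render(p,boxpts(q,.002))),fit(pr,np.array([.515,-.112,np.radians(25)]),prb))
E
```

```text
[0.48332765 0.15148635 0.33593902] [3.05463487e+00 7.33255810e-01 1.85230441e-03]
wrist rec [0.5218 0.1507] -6.55 0.016
wrist probe [ 0.5079 -0.1112] 27.18 0.442
top rec [0.5189 0.1456] -6.97 0.527
top probe [ 0.5177 -0.1113] 25.73 0.394
scene rec [0.524  0.1471] -5.3 0.048
scene probe [ 0.5132 -0.1056] 24.09 0.551
all (array([ 0.5217321 ,  0.14884809, -0.12154228]), np.float64(0.6462176213162322)) (array([ 0.51416707, -0.11083315,  0.45990245]), np.float64(1.42077836631082))
```

>>> step_arm:
  steps: [1, 0.001, 0.0005, -0.04, 0, 0, -0.06, 1, 0.001, 0.0005, -0.04, 0, 0, -0.06, 1, 0.001, 0.0005, -0.04, 0, 0, -0.06, 1, 0.001, 0.0005, -0.04, 0, 0, -0.06, 1, 0, 0, 0, 0, 0, 0]

```text
clock: 4.0
ee_pos: [0.4844, 0.1526, 0.2027]
orientation: [3.111, 0.436, -0.013]
ft_force: [-0.7, -0.1, -0.7]
width: 0.0851
grasp_force: 0.0
```

>>> step_arm:
  steps: [1, 0, 0, 0, 0, 0, 0, 1, 0, 0, 0, 0, 0, 0, 1, 0, 0, 0, 0, 0, 0]

```text
clock: 4.25
ee_pos: [0.4872, 0.1532, 0.2093]
orientation: [3.11, 0.441, 0.005]
ft_force: [0.0, -0.1, -0.5]
width: 0.0855
grasp_force: 0.0
```

```bash
python3 - <<'E'
from fit2 import *
p=eyes.snapshot("wrist"); pickle.dump(p,open("w2.pkl","wb"))
st=manip.get_state(); print(st["ee_pos"],st["orientation"],np.degrees(st["joints"]).round(1))
m=spotter.cut_out("receiver",p)[0]["region"].astype(np.uint8)
q,f=fit([(p,m)],np.array([.522,.149,-.11]),lambda p,q:render(p,boxpts(q,.002))); print("rec",q[:2].round(4),np.degrees(q[2]).round(2),round(f,3))
im=p["image"].copy()
# white pointer: bright blob near knob
k=W([.522,.149,-.112],[-.035,0,.096])[0]; c=px(p,k); print("knob px",c)
g=im.min(2); mask=np.zeros_like(g); cv2.circle(mask,tuple(int(i) for i in c),22,1,-1)
n,l,s,ce=cv2.connectedComponentsWithStats(((g>170)&(mask>0)).astype(np.uint8))
for i in range(1,n):
    if s[i,4]>15:
        v,u=np.nonzero(l==i); P=np.array([at(p,a,b,.096)[:2] for a,b in zip(u,v)]); mu=P.mean(0); d=np.linalg.svd(P-mu)[2][0]; t=(P-mu)@d
        print("blob",s[i],mu.round(4),np.degrees(np.arctan2(d[1],d[0])).round(1),np.ptp(t).round(4),(mu+d*t.min()).round(4),(mu+d*t.max()).round(4))
for z,col in((.096,(0,0,255)),(.05,(0,255,255))): cv2.circle(im,tuple(int(i) for i in px(p,W(q,[-.035,0,z])[0])),2,col,-1)
for y in(-.045,.045): cv2.circle(im,tuple(int(i) for i in px(p,W(q,[.048,y,.102])[0])),2,(255,255,0),-1)
cv2.imwrite("pics/w2.png",im)
E
```

```text
[0.48712288 0.1531661  0.20917486] [-3.11052113 -0.44067392 -0.00478202] [ 10.   20.3 106.8  -0.   52.7  83.9]
rec [0.5217 0.1504] -6.27 0.012
knob px [324.19045891 233.29364427]
blob [322 211   5  17  65] [0.4979 0.1563] -169.4 0.0127 [0.5043 0.1574] [0.4918 0.1551]
blob [339 239   7   9  21] [0.4829 0.1375] 158.6 0.008 [0.4871 0.1359] [0.4797 0.1388]
```

View pics/w2.png

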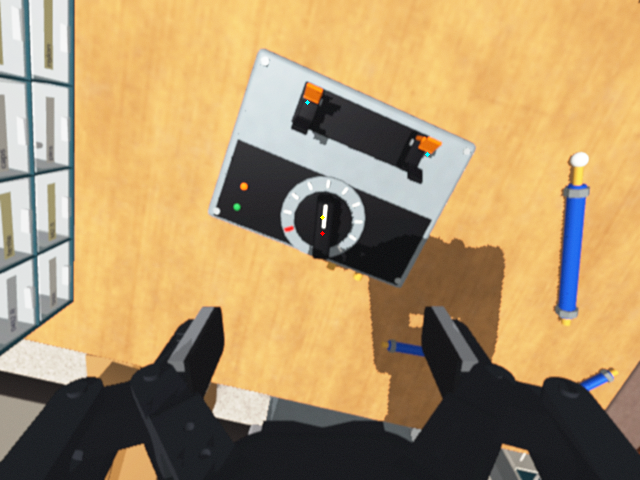

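The pointer line runs from (325,207) to (323,226) at about 10.6° in world axes. It passes through the fitted knob axis at (0.487, 0.154), so the fit holds. I'll go down and grip the knob.

>>> step_arm:
  steps: [1, 0, 0.001, -0.036, 0, 0, -0.04, 1, 0, 0, -0.036, 0, 0, -0.04, 1, 0, 0, -0.036, 0, 0, -0.042, 1, 0, 0, -0.036, 0, 0, 0, 1, 0, 0, -0.036, 0, 0, 0]

```text
clock: 4.77
ee_pos: [0.487, 0.1539, 0.0632]
orientation: [-3.128, -0.29, -0.004]
ft_force: [0.5, 1.2, 0.2]
width: 0.0854
grasp_force: 0.0
```

>>> step_arm:
  steps: [-1, 0, 0, 0, 0, 0, 0, -1, 0, 0, 0, 0, 0, 0, -1, 0, 0, 0, 0, 0, 0, -1, 0, 0, 0, 0, 0, 0, -1, 0, 0, 0, 0, 0, 0]
  newtons: 50

```text
clock: 5.18
ee_pos: [0.4872, 0.154, 0.065]
orientation: [-3.128, -0.29, -0.005]
ft_force: [0.3, 0.3, 0.6]
width: 0.0255
grasp_force: 0.0
```

>>> step_arm:
  steps: [-1, 0, 0, 0, 0, 0, 0, -1, 0, 0, 0, 0, 0, 0, -1, 0, 0, 0, 0, 0, 0, -1, 0, 0, 0, 0, 0, 0, -1, 0, 0, 0, 0, 0, 0]

```text
clock: 5.6
ee_pos: [0.4872, 0.1532, 0.0649]
orientation: [3.127, 0.29, 0.004]
ft_force: [-0.9, -10.0, 12.6]
width: 0.0133
grasp_force: 50.3
```

```bash
python3 -c "
from h import *
s=manip.get_state(); print({k:np.round(v,4) for k,v in s.items()})"
```

```text
{'clock': np.float64(5.6), 'joints': array([ 1.7570e-01,  5.7560e-01,  1.9935e+00, -1.7000e-03,  5.7010e-01,
        1.5629e+00]), 'qvel': array([-0.0007,  0.0003,  0.0001, -0.0005, -0.0006,  0.0002]), 'effort': array([  4.2287, -49.3878, -13.2186,   1.1681,  -0.561 ,   0.0563]), 'ee_pos': array([0.4872, 0.1532, 0.0649]), 'orientation': array([3.1275, 0.2902, 0.0039]), 'ft_force': array([-0.8749, -9.9907, 12.5667]), 'torque': array([-1.4313,  0.1487,  0.0558]), 'grasp_force': np.float64(50.2553), 'width': np.float64(0.0133)}
```

>>> step_arm:
  steps: [-1, 0, 0, 0, 0, 0, 0.12, -1, 0, 0, 0, 0, 0, 0.12, -1, 0, 0, 0, 0, 0, 0.12, -1, 0, 0, 0, 0, 0, 0.12, -1, 0, 0, 0, 0, 0, 0.12]

```text
clock: 6.02
ee_pos: [0.4868, 0.1539, 0.0649]
orientation: [2.972, 1.019, 0.003]
ft_force: [-3.8, 0.6, 13.3]
width: 0.0133
grasp_force: 50.6
```

```bash
python3 -c "
from h import *
s=manip.get_state(); print(s['torque'],s['ft_force'],s['grasp_force'])
p=pickle=__import__('pickle').load(open('w2.pkl','rb')); r=at(p,289,229,.047)[:2]-[.4869,.1542]; print(np.degrees(np.arctan2(r[1],r[0])),np.linalg.norm(r))"
```

```text
[ 0.18783688  0.70613521 -0.03420204] [-3.79540213  0.61570494 13.25513024] 50.55943965911865
127.72454644133435 0.03284502885717092
```

>>> step_arm:
  steps: [-1, 0, 0, 0, 0, 0, 0.12, -1, 0, 0, 0, 0, 0, 0.12, -1, 0, 0, 0, 0, 0, 0.12, -1, 0, 0, 0, 0, 0, 0.12, -1, 0, 0, 0, 0, 0, 0.12]

```text
clock: 6.43
ee_pos: [0.4861, 0.1543, 0.0649]
orientation: [-2.652, -1.684, -0.001]
ft_force: [-6.7, 5.4, 16.2]
width: 0.0129
grasp_force: 51.0
```

>>> step_arm:
  steps: [-1, 0, 0, 0, 0, 0, 0.12, -1, 0, 0, 0, 0, 0, 0.12, -1, 0, 0, 0, 0, 0, 0.12, -1, 0, 0, 0, 0, 0, 0.12, -1, 0, 0, 0, 0, 0, 0.12]

```text
clock: 6.85
ee_pos: [0.4853, 0.1544, 0.0649]
orientation: [-2.185, -2.256, 0.001]
ft_force: [-9.5, 5.5, 18.7]
width: 0.013
grasp_force: 51.4
```

>>> step_arm:
  steps: [-1, 0, 0, 0, 0, 0, 0.1, -1, 0, 0, 0, 0, 0, 0.1, -1, 0, 0, 0, 0, 0, 0.1, -1, 0, 0, 0, 0, 0, 0.1, -1, 0, 0, 0, 0, 0, 0]

```text
clock: 7.27
ee_pos: [0.4847, 0.1543, 0.0649]
orientation: [-1.804, -2.57, 0.002]
ft_force: [-12.2, 4.5, 20.5]
width: 0.0129
grasp_force: 51.6
```

```bash
cat > s.py <<'E'
from h import *
s=manip.get_state(); o=s["orientation"]; y=R.from_rotvec(o).as_matrix()[:,1]
print(s['clock'],'pos',s['ee_pos'].round(4),'yaw_y',np.degrees(np.arctan2(y[1],y[0])).round(1),'T',s['torque'].round(2),'F',s['ft_force'].round(1),'w',s['width'],'g',s['grasp_force'],np.degrees(s['joints']).round(1))
E
python3 s.py
```

```text
7.2667 pos [0.4847 0.1543 0.0649] yaw_y 19.9 T [ 0.83  2.2  -0.04] F [-12.2   4.5  20.5] w 0.012856260889750764 g 51.6495555639267 [ 1.020e+01  3.290e+01  1.144e+02  1.000e-01  3.280e+01 -9.700e+00]
```

>>> step_arm:
  steps: [-1, 0, 0, 0, 0, 0, 0.06, -1, 0, 0, 0, 0, 0, 0.06, -1, 0, 0, 0, 0, 0, 0.06, -1, 0, 0, 0, 0, 0, 0.06, -1, 0, 0, 0, 0, 0, 0.06]

```text
clock: 7.68
ee_pos: [0.4843, 0.1541, 0.0648]
orientation: [-1.493, -2.761, 0.002]
ft_force: [-12.9, 2.2, 21.4]
width: 0.0132
grasp_force: 52.2
```

```bash
python3 s.py
```

```text
7.6833 pos [0.4843 0.1541 0.0648] yaw_y 33.2 T [ 0.27  2.33 -0.55] F [-12.9   2.2  21.4] w 0.013218290700836221 g 52.23718822002411 [ 1.020e+01  3.290e+01  1.144e+02  1.000e-01  3.290e+01 -2.310e+01]
```

>>> step_arm:
  steps: [-1, 0, 0, 0, 0, 0, 0.05, -1, 0, 0, 0, 0, 0, 0.05, -1, 0, 0, 0, 0, 0, 0.05]

```text
clock: 7.93
ee_pos: [0.4851, 0.1534, 0.0649]
orientation: [-1.332, -2.843, 0.001]
ft_force: [-11.2, -5.5, 21.9]
width: 0.0127
grasp_force: 103.9
```

```bash
python3 s.py
```

```text
7.9333 pos [0.4851 0.1534 0.0649] yaw_y 39.8 T [-0.89  1.79 -1.69] F [-11.2  -5.5  21.9] w 0.01273456626567197 g 103.88997443136759 [ 10.1  32.9 114.3   0.   32.8 -29.7]
```

Torque jumped at the end stop. I'll release, rise and look.

>>> step_arm:
  steps: [0.2, 0, 0, 0, 0, 0, 0, 0.2, 0, 0, 0, 0, 0, 0, 0.2, 0, 0, 0, 0, 0, 0, 0.2, 0, 0, 0, 0, 0, 0, 0.2, 0, 0, 0.02, 0, 0, 0]

```text
clock: 8.35
ee_pos: [0.4856, 0.1537, 0.0777]
orientation: [-1.331, -2.843, 0.003]
ft_force: [-0.1, 0.1, -0.2]
width: 0.0512
grasp_force: 0.0
```

>>> step_arm:
  steps: [0.2, 0, 0, 0.04, 0, 0, 0, 0.2, 0, 0, 0.04, 0, 0, 0, 0.2, 0, 0, 0.04, 0, 0, 0, 0.2, 0, 0, 0.04, 0, 0, 0, 0.2, 0, 0, 0, 0, 0, 0]

```text
clock: 8.77
ee_pos: [0.4884, 0.1543, 0.2128]
orientation: [1.329, 2.839, 0.008]
ft_force: [0.3, -0.1, 0.6]
width: 0.0511
grasp_force: 0.0
```

>>> step_arm:
  steps: [0.2, 0, 0, 0, 0, 0, 0, 0.2, 0, 0, 0, 0, 0, 0, 0.2, 0, 0, 0, 0, 0, 0]

```text
clock: 9.02
ee_pos: [0.4859, 0.1538, 0.2061]
orientation: [-1.331, -2.844, 0.002]
ft_force: [0.1, -0.5, -0.3]
width: 0.0512
grasp_force: 0.0
```

```bash
python3 s.py; python3 - <<'E'
from fit2 import *
p=eyes.snapshot("wrist"); pickle.dump(p,open("w3.pkl","wb"))
m=spotter.cut_out("receiver",p)[0]["region"].astype(np.uint8)
q,f=fit([(p,m)],np.array([.522,.150,-.11]),lambda p,q:render(p,boxpts(q,.002))); print("rec",q[:2].round(4),np.degrees(q[2]).round(2),round(f,3))
c=px(p,W(q,[.005,0,.09])[0]).astype(int); print(c)
im=p["image"].copy()
for y in(-.045,.045): cv2.circle(im,tuple(int(i) for i in px(p,W(q,[.048,y,.102])[0])),1,(255,255,0),-1)
y0,x0=max(0,c[1]-100),max(0,c[0]-130)
cv2.imwrite("pics/w3.png",cv2.resize(im[y0:y0+200,x0:x0+260],None,fx=3,fy=3,interpolation=2)); print(x0,y0)
E
```

```text
9.0167 pos [0.4859 0.1538 0.2061] yaw_y 39.8 T [ 0.    0.01 -0.05] F [ 0.1 -0.5 -0.3] w 0.05123567060495666 g 0.0 [ 10.1  20.6 107.    0.   52.6 -29.7]
rec [0.5191 0.1511] -6.35 0.035
[355 263]
225 163
```

View pics/w3.png

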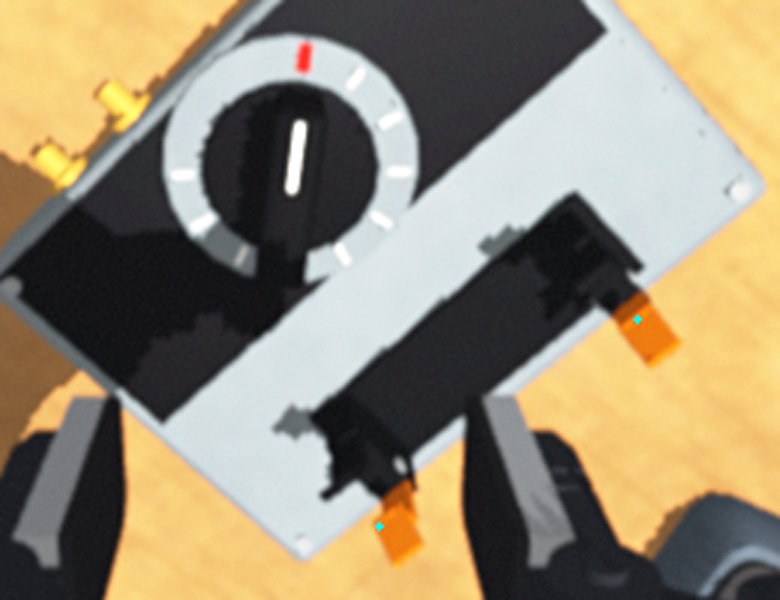

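The pointer is at the red mark, so the knob is done. Next I'll work out the mouth geometry from stored shots w2 (nearly overhead) and w3, plus the probe pose from w2.

```bash
python3 - <<'E'
from fit2 import *
q=np.array([.5217,.1504,np.radians(-6.3)])
for f in("w2","w3"):
    p=pickle.load(open(f+".pkl","rb")); im=p["image"].astype(int); print(f,"cam in rec",(R.from_euler("z",-q[2]).apply(np.array(p["xyz"])-[q[0],q[1],0])*1e3).round(0))
    o=((im[...,2]-im[...,0]>110)&(im[...,2]>150)).astype(np.uint8)
    hsv=cv2.cvtColor(p["image"],cv2.COLOR_BGR2HSV); o=((hsv[...,1]>200)&(hsv[...,2]>140)&(hsv[...,0]<20)).astype(np.uint8)
    n,l,s,c=cv2.connectedComponentsWithStats(o)
    for i in range(1,n):
        if s[i,4]<25: continue
        v,u=np.nonzero(l==i)
        for z in(.102,.09):
            P=np.array([at(p,a,b,z) for a,b in zip(u,v)]); r=R.from_euler("z",-q[2]).apply(P-[q[0],q[1],0])*1e3
            if abs(r[:,0].mean()-48)<40 and abs(r[:,1].mean())<70: print(z,s[i,4],"x",r[:,0].min().round(1),r[:,0].max().round(1),"y",r[:,1].min().round(1),r[:,1].max().round(1))
# probe in w2
p=pickle.load(open("w2.pkl","rb")); hsv=cv2.cvtColor(p["image"],cv2.COLOR_BGR2HSV)
b=((hsv[...,0]>105)&(hsv[...,0]<125)&(hsv[...,1]>150)).astype(np.uint8); b=cv2.morphologyEx(b,cv2.MORPH_CLOSE,np.ones((3,3)))
n,l,s,c=cv2.connectedComponentsWithStats(b)
for i in range(1,n):
    if s[i,4]>150:
        v,u=np.nonzero(l==i); P=np.array([at(p,a,bb,.010)[:2] for a,bb in zip(u,v)]); (cx,cy),(w,h),_=cv2.minAreaRect((P*1e3).astype(np.float32)); d=np.linalg.svd(P-P.mean(0),full_matrices=False)[2][0]
        print("blue",s[i],round(cx,1),round(cy,1),round(w,1),round(h,1),P.mean(0).round(4),np.degrees(np.arctan2(d[1],d[0])).round(2))
E
```

```text
w2 cam in rec [ 43.  32. 351.]
0.102 244 x 49.7 59.1 y 38.4 49.6
0.09 244 x 50.0 59.8 y 38.7 50.4
0.102 253 x 49.6 58.8 y -49.6 -32.1
0.09 253 x 49.9 59.6 y -53.6 -35.2
w3 cam in rec [-97.  59. 348.]
0.102 270 x 39.1 57.8 y 39.6 50.1
0.09 270 x 45.7 65.3 y 38.6 49.6
0.102 251 x 39.3 57.7 y -49.4 -29.5
0.09 251 x 45.9 65.3 y -54.7 -33.8
blue [ 559  198   26  113 1902] 506.8 -112.2 130.7 18.1 [ 0.5103 -0.1106] -155.04
blue [396 343  29  13 220] 352.3 9.2 10.8 34.9 [0.3521 0.0102] -88.46
blue [581 374  27  17 224] 369.3 -219.0 14.9 27.8 [ 0.3693 -0.219 ] 139.01
```

>>> step_arm:
  steps: [1, 0.002, -0.022, 0, 0, 0, -0.155, 1, 0.002, -0.022, 0, 0, 0, -0.155, 1, 0.002, -0.022, 0, 0, 0, -0.155, 1, 0.002, -0.022, 0, 0, 0, -0.155, 1, 0.002, -0.022, 0, 0, 0, -0.155]

```text
clock: 9.53
ee_pos: [0.4942, 0.065, 0.2065]
orientation: [-2.129, -2.308, 0.002]
ft_force: [0.1, 0.9, -0.1]
width: 0.0855
grasp_force: 0.0
```

>>> step_arm:
  steps: [1, 0.002, -0.022, 0, 0, 0, -0.155, 1, 0.002, -0.022, 0, 0, 0, -0.155, 1, 0.002, -0.022, 0, 0, 0, -0.155, 1, 0.002, -0.022, 0, 0, 0, -0.155, 1, 0.002, -0.022, 0, 0, 0, -0.155]

```text
clock: 9.95
ee_pos: [0.5023, -0.023, 0.2065]
orientation: [-2.724, -1.564, 0.002]
ft_force: [-0.5, -0.1, 0.6]
width: 0.0854
grasp_force: 0.0
```

>>> step_arm:
  steps: [1, 0.002, -0.022, 0, 0, 0, -0.155, 1, 0.002, -0.022, 0, 0, 0, -0.155, 1, 0.002, -0.022, 0, 0, 0, -0.155, 1, 0.002, -0.022, 0, 0, 0, -0.155, 1, 0.002, -0.022, 0, 0, 0, -0.155]

```text
clock: 10.37
ee_pos: [0.5102, -0.111, 0.2064]
orientation: [-3.067, -0.676, 0.002]
ft_force: [0.3, 0.2, 0.1]
width: 0.0852
grasp_force: 0.0
```

>>> step_arm:
  steps: [1, 0, 0, 0, 0, 0, 0, 1, 0, 0, 0, 0, 0, 0, 1, 0, 0, 0, 0, 0, 0, 1, 0, 0, 0, 0, 0, 0]

```text
clock: 10.7
ee_pos: [0.5102, -0.1094, 0.207]
orientation: [-3.065, -0.69, 0.001]
ft_force: [-0.4, -0.2, -0.6]
width: 0.0855
grasp_force: 0.0
```

```bash
python3 s.py; python3 - <<'E'
from fit2 import *
p=eyes.snapshot("wrist"); pickle.dump(p,open("w4.pkl","wb")); hsv=cv2.cvtColor(p["image"],cv2.COLOR_BGR2HSV)
b=((hsv[...,0]>105)&(hsv[...,0]<125)&(hsv[...,1]>150)).astype(np.uint8)
b=cv2.morphologyEx(b,cv2.MORPH_OPEN,np.ones((3,3)))
n,l,s,c=cv2.connectedComponentsWithStats(b)
for i in range(1,n):
    if s[i,4]>150:
        v,u=np.nonzero(l==i); P=np.array([at(p,a,bb,.010)[:2] for a,bb in zip(u,v)]); mu=P.mean(0); d=np.linalg.svd(P-mu,full_matrices=False)[2][0]; d*=np.sign(d[0]); t=(P-mu)@d; n_=(P-mu)@[-d[1],d[0]]
        print("blue",s[i],mu.round(4),"mid",(mu+d*(t.min()+t.max())/2).round(4),"len",np.ptp(t).round(4),"w",np.ptp(n_).round(4),np.degrees(np.arctan2(d[1],d[0])).round(2), "px mid",px(p,[*(mu),.01]))
cv2.imwrite("pics/w4.png",p["image"])
E
```

```text
10.7 pos [ 0.5102 -0.1094  0.207 ] yaw_y -64.6 T [-0.05  0.03  0.02] F [-0.4 -0.2 -0.6] w 0.08548985714334811 g 0.0 [-19.4  21.4 105.3  -0.   53.2  45.3]
blue [ 318  143   16  126 1801] [ 0.5119 -0.1107] mid [ 0.5083 -0.1124] len 0.1282 w 0.0143 24.69 px mid [325.4669487  205.40893803]
blue [615 147  22  20 166] [ 0.6774 -0.3483] mid [ 0.6775 -0.3471] len 0.0225 w 0.0143 82.96 px mid [626.3732074 156.205583 ]
blue [626 177  14  37 262] [ 0.6503 -0.3805] mid [ 0.6506 -0.3803] len 0.0364 w 0.0134 35.31 px mid [633.12009125 195.88074798]
blue [145 281  81  33 678] [ 0.3546 -0.0135] mid [ 0.3549 -0.0167] len 0.0887 w 0.013 -84.58 px mid [182.70190244 295.43951886]
blue [301 347  69  34 586] [ 0.3446 -0.2028] mid [ 0.3437 -0.2021] len 0.0887 w 0.0116 -37.62 px mid [334.9132539  363.85061413]
```

View pics/w4.png

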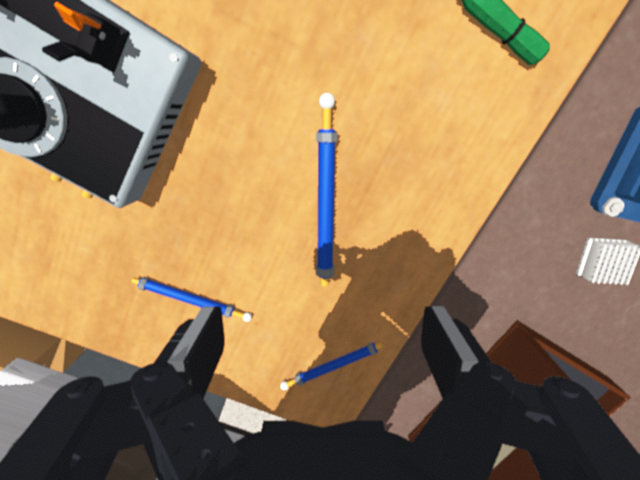

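The target probe spans (327,101) to (324,284) in the image and stands upright between the fingers. Its blue length is 128 mm, as it should be. I'll go down to it.

>>> step_arm:
  steps: [1, -0.002, -0.004, -0.05, 0, 0, -0.015, 1, 0, 0, -0.05, 0, 0, 0, 1, 0, 0, -0.05, 0, 0, 0, 1, 0, 0, -0.05, 0, 0, 0, 1, 0, 0, -0.04, 0, 0, 0]

```text
clock: 11.17
ee_pos: [0.5082, -0.1125, 0.0131]
orientation: [-3.069, -0.67, 0.001]
ft_force: [0.9, -0.4, -0.7]
width: 0.0852
grasp_force: 0.0
```

>>> step_arm:
  steps: [1, 0, 0, 0, 0, 0, 0, 1, 0, 0, 0, 0, 0, 0, 1, 0, 0, 0, 0, 0, 0]

```text
clock: 11.42
ee_pos: [0.5095, -0.1132, 0.0169]
orientation: [3.069, 0.669, 0.002]
ft_force: [0.9, -0.5, 0.5]
width: 0.0858
grasp_force: 0.0
```

```bash
python3 s.py
```

```text
11.4167 pos [ 0.5095 -0.1132  0.0169] yaw_y -65.4 T [-0.01  0.02  0.03] F [ 0.9 -0.5  0.5] w 0.08584940659401219 g 0.0 [-19.8  38.5 113.9  -0.   27.5  45.6]
```

>>> step_arm:
  steps: [1, -0.0007, 0.0006, -0.008, 0, 0, 0, 1, -0.0007, 0, -0.008, 0, 0, 0, 1, 0, 0, 0, 0, 0, 0, -1, 0, 0, 0, 0, 0, 0, -1, 0, 0, 0, 0, 0, 0]
  newtons: 80

```text
clock: 11.83
ee_pos: [0.5078, -0.1129, 0.003]
orientation: [3.069, 0.667, 0.001]
ft_force: [-0.6, -0.7, 0.0]
width: 0.0644
grasp_force: 0.0
```

>>> step_arm:
  steps: [-1, 0, 0, 0, 0, 0, 0, -1, 0, 0, 0, 0, 0, 0, -1, 0, 0, 0, 0, 0, 0, -1, 0, 0, 0, 0, 0, 0, -1, 0, 0, 0, 0, 0, 0]

```text
clock: 12.25
ee_pos: [0.5078, -0.1129, 0.0029]
orientation: [3.07, 0.668, 0.0]
ft_force: [-1.6, 0.7, 6.2]
width: 0.0129
grasp_force: 78.1
```

>>> step_arm:
  steps: [-1, 0, 0, 0, 0, 0, 0, -1, 0, 0, 0, 0, 0, 0, -1, 0, 0, 0, 0, 0, 0]

```text
clock: 12.5
ee_pos: [0.5077, -0.1129, 0.0029]
orientation: [3.07, 0.668, 0.0]
ft_force: [-1.3, 0.4, 4.7]
width: 0.0129
grasp_force: 78.1
```

```bash
python3 s.py
```

```text
12.5 pos [ 0.5077 -0.1129  0.0029] yaw_y -65.5 T [0.1  0.12 0.02] F [-1.3  0.4  4.7] w 0.012897108803830049 g 78.1244695186615 [-19.8  39.9 114.4  -0.   25.7  45.7]
```

>>> step_arm:
  steps: [-1, 0, 0, 0.006, 0, 0, 0, -1, 0, 0, 0.006, 0, 0, 0, -1, 0, 0, 0.02, 0, 0, 0, -1, 0, 0, 0.03, 0, 0, 0, -1, 0, 0, 0.03, 0, 0, 0]

```text
clock: 12.92
ee_pos: [0.5073, -0.1128, 0.0769]
orientation: [-3.069, -0.667, 0.002]
ft_force: [-0.1, 0.1, -0.3]
width: 0.0131
grasp_force: 78.3
```

>>> step_arm:
  steps: [-1, 0, 0, 0.03, 0, 0, 0, -1, 0, 0, 0.03, 0, 0, 0, -1, 0, 0, 0, 0, 0, 0, -1, 0, 0, 0, 0, 0, 0]

```text
clock: 13.25
ee_pos: [0.508, -0.113, 0.1254]
orientation: [3.068, 0.667, 0.004]
ft_force: [-1.2, -0.5, -1.4]
width: 0.0128
grasp_force: 78.3
```

```bash
python3 s.py; python3 - <<'E'
from h import *
p=eyes.snapshot("wrist"); im=p["image"]; cv2.imwrite("pics/w5.png",im[180:480,100:560])
E
```

```text
13.25 pos [ 0.508  -0.113   0.1254] yaw_y -65.5 T [ 0.04 -0.   -0.03] F [-1.2 -0.5 -1.4] w 0.012813752023297818 g 78.31644058227539 [-19.8  27.8 110.4  -0.   41.6  45.7]
```

View pics/w5.png

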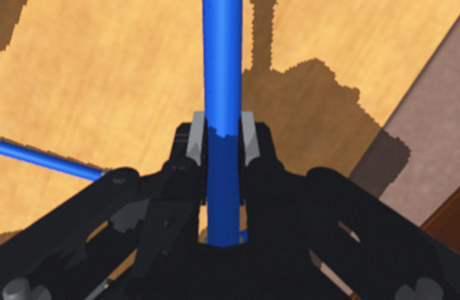

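The probe is held in the fingers at crop (222,150). Now I'll check its tilt and depth in the grip numerically.

```bash
cat > held.py <<'E'
from fit2 import *
from scipy.optimize import least_squares
st=manip.get_state(); T=st["ee_pos"]; x=R.from_rotvec(st["orientation"]).as_matrix()[:,0]; a0=np.arctan2(x[1],x[0])
obs=[]
for n in("wrist","scene","top"):
    p=eyes.snapshot(n); hsv=cv2.cvtColor(p["image"],cv2.COLOR_BGR2HSV)
    b=((hsv[...,0]>105)&(hsv[...,0]<125)&(hsv[...,1]>150)).astype(np.uint8)
    ends=[px(p,T+[0,0,.007]+s*.064*x) for s in(1,-1)]
    line=np.zeros_like(b); cv2.line(line,*[tuple(int(i) for i in e) for e in ends],1,9)
    nn,l=cv2.connectedComponents(b); L=np.unique(l[(line>0)&(b>0)])
    cnt=[((l==i)&(line>0)).sum() for i in L]; print(n,[e.round(1).tolist() for e in ends],dict(zip(L.tolist(),cnt)))
    if not len(L): continue
    v,u=np.nonzero(np.isin(l,[i for i,c in zip(L,cnt) if c>40])); P=np.c_[u,v].astype(float); c=P.mean(0); d=np.linalg.svd(P-c,full_matrices=False)[2][0]; t=(P-c)@d
    A,B=c+d*t.min(),c+d*t.max()
    print("  obs",A.round(1),B.round(1), "expected len px",np.linalg.norm(ends[0]-ends[1]).round(1),"obs",np.linalg.norm(A-B).round(1))
E
python3 held.py
```

```text
wrist [[325.1, 173.6], [324.6, 429.0]] {2: np.int64(2807)}
  obs [321.6 170.8] [323.7 427. ] expected len px 255.4 obs 256.2
scene [[329.8, 190.3], [383.3, 190.0]] {3: np.int64(93)}
  obs [330.  189.4] [350.9 190. ] expected len px 53.4 obs 21.0
top [[385.5, 227.1], [418.2, 292.0]] {}
```

The grip is level and aligned. The predicted barrel ends match the picture within 3 px. I'll carry the probe over the holder.

>>> step_arm:
  steps: [-1, 0.0077, 0.0323, 0.005, 0, 0, 0.1315, -1, 0.0077, 0.0323, 0.005, 0, 0, 0.1315, -1, 0.0077, 0.0323, 0.005, 0, 0, 0.1315, -1, 0.0077, 0.0323, 0.005, 0, 0, 0.1315, -1, 0.0077, 0.0323, 0, 0, 0, 0.1315]

```text
clock: 13.87
ee_pos: [0.5385, 0.0175, 0.1397]
orientation: [-2.794, -1.436, 0.001]
ft_force: [0.1, 0.1, -1.5]
width: 0.0129
grasp_force: 78.2
```

>>> step_arm:
  steps: [-1, 0.0077, 0.0323, 0, 0, 0, 0.1315, -1, 0.0077, 0.0323, 0, 0, 0, 0.1315, -1, 0.0077, 0.0323, 0, 0, 0, 0.1315, -1, 0.0077, 0.0323, 0, 0, 0, 0.1315, -1, 0.0077, 0.0323, 0, 0, 0, 0.1315]

```text
clock: 14.28
ee_pos: [0.5691, 0.1468, 0.1389]
orientation: [-2.334, -2.102, 0.002]
ft_force: [0.7, 0.4, -0.3]
width: 0.0129
grasp_force: 78.2
```

>>> step_arm:
  steps: [-1, 0, 0, 0, 0, 0, 0, -1, 0, 0, 0, 0, 0, 0, -1, 0, 0, 0, 0, 0, 0, -1, 0, 0, 0, 0, 0, 0]

```text
clock: 14.62
ee_pos: [0.569, 0.1447, 0.1396]
orientation: [-2.341, -2.094, 0.002]
ft_force: [0.6, -0.1, -0.4]
width: 0.0129
grasp_force: 78.2
```

```bash
python3 s.py; python3 held.py
```

```text
14.6167 pos [0.569  0.1447 0.1396] yaw_y -6.4 T [ 0.07 -0.03 -0.  ] F [ 0.6 -0.1 -0.4] w 0.012879755318454351 g 78.21597576141357 [  7.8  31.2 100.2  -0.   48.7  14.2]
wrist [[322.5, 175.0], [322.6, 429.6]] {2: np.int64(2802)}
  obs [321.2 170.9] [323.1 427. ] expected len px 254.6 obs 256.1
scene [[265.3, 273.3], [300.5, 232.4]] {3: np.int64(153), 4: np.int64(3)}
  obs [282.5 250.2] [266.1 271.1] expected len px 53.9 obs 26.6
top [[219.2, 223.3], [291.1, 229.7]] {38: np.int64(46)}
  obs [286.  225.8] [286.7 234. ] expected len px 72.1 obs 8.2
```

```bash
python3 - <<'E'
from fit2 import *
p=eyes.snapshot("wrist"); hsv=cv2.cvtColor(p["image"],cv2.COLOR_BGR2HSV); st=manip.get_state(); T=st["ee_pos"]
o=((hsv[...,1]>200)&(hsv[...,2]>120)&(hsv[...,0]<20)).astype(np.uint8)
n,l,s,c=cv2.connectedComponentsWithStats(o); a=np.radians(-6.3)
for i in range(1,n):
    if s[i,4]<25: continue
    v,u=np.nonzero(l==i)
    for z in(.102,.09):
        r=R.from_euler("z",-a).apply(np.array([at(p,x,y,z) for x,y in zip(u,v)])-T)*1e3
        print(z,s[i],"x",r[:,0].min().round(1),r[:,0].max().round(1),"y",r[:,1].min().round(1),r[:,1].max().round(1))
E
```

```text
0.102 [187 129  11  11  43] x -66.8 -61.8 y 74.7 79.4
0.09 [187 129  11  11  43] x -71.3 -65.9 y 74.0 79.0
0.102 [343 187   2  20  35] x 10.8 11.4 y 40.4 50.5
0.09 [343 187   2  20  35] x 11.5 12.2 y 37.4 48.2
0.102 [166 207   8   8  28] x -82.8 -79.4 y 36.2 40.0
0.09 [166 207   8   8  28] x -88.4 -84.7 y 32.9 37.0
0.102 [528 282  15  10  40] x 117.6 125.3 y -10.1 -4.4
0.09 [528 282  15  10  40] x 125.5 133.6 y -16.5 -10.4
0.102 [549 373  15  11  76] x 143.3 152.3 y -75.7 -67.9
0.09 [549 373  15  11  76] x 152.8 162.5 y -86.5 -78.1
```

The barrel is centred on the mouth: the orange jaw's edge is at +11 mm, as expected. I'll press down in stages.

>>> step_arm:
  steps: [-1, 0.0002, 0, -0.02, 0, 0, 0, -1, 0, 0, -0.02, 0, 0, 0, -1, 0, 0, -0.01, 0, 0, 0, -1, 0, 0, -0.005, 0, 0, 0, -1, 0, 0, -0.005, 0, 0, 0]
  newtons: 100

```text
clock: 15.23
ee_pos: [0.5694, 0.1453, 0.092]
orientation: [-2.34, -2.096, 0.001]
ft_force: [-0.8, 1.2, -0.3]
width: 0.0121
grasp_force: 99.7
```

>>> step_arm:
  steps: [-1, 0, 0, -0.005, 0, 0, 0, -1, 0, 0, -0.005, 0, 0, 0, -1, 0, 0, 0, 0, 0, 0]

```text
clock: 15.48
ee_pos: [0.5685, 0.1455, 0.0835]
orientation: [-2.339, -2.095, 0.003]
ft_force: [-5.7, 1.0, -1.5]
width: 0.0121
grasp_force: 99.8
```

```bash
python3 s.py
```

```text
15.4833 pos [0.5685 0.1455 0.0835] yaw_y -6.3 T [0.2  0.83 0.2 ] F [-5.7  1.  -1.5] w 0.012105630343232858 g 99.77131605148315 [  7.9  35.6 102.6   0.   41.9  14.2]
```

>>> step_arm:
  steps: [-1, 0, 0, -0.004, 0, 0, 0, -1, 0, 0, -0.004, 0, 0, 0, -1, 0, 0, 0, 0, 0, 0]

```text
clock: 15.73
ee_pos: [0.5689, 0.1455, 0.0773]
orientation: [-2.339, -2.096, 0.002]
ft_force: [-4.8, 0.5, -0.8]
width: 0.0121
grasp_force: 99.7
```

>>> step_arm:
  steps: [-1, 0, 0, -0.003, 0, 0, 0, -1, 0, 0, -0.002, 0, 0, 0, -1, 0, 0, 0, 0, 0, 0]

```text
clock: 15.98
ee_pos: [0.5696, 0.1455, 0.0736]
orientation: [2.34, 2.096, 0.0]
ft_force: [-2.2, 0.2, -3.0]
width: 0.0121
grasp_force: 99.6
```

```bash
python3 s.py; python3 held.py
```

```text
15.9833 pos [0.5696 0.1455 0.0736] yaw_y -6.3 T [-0.03  0.33 -0.14] F [-2.2  0.2 -3. ] w 0.012107970557886745 g 99.55971479415894 [  7.9  36.5 102.8  -0.   40.7  14.2]
wrist [[322.6, 175.0], [322.7, 429.6]] {2: np.int64(2794)}
  obs [320.5 170.9] [321.9 427. ] expected len px 254.6 obs 256.1
scene [[267.9, 293.5], [301.1, 253.0]] {2: np.int64(119), 3: np.int64(3)}
  obs [283.7 271.4] [267.9 291.5] expected len px 52.3 obs 25.6
top [[225.4, 229.5], [293.1, 235.5]] {45: np.int64(39), 46: np.int64(2)}held.py:13: RuntimeWarning: Mean of empty slice.
  v,u=np.nonzero(np.isin(l,[i for i,c in zip(L,cnt) if c>40])); P=np.c_[u,v].astype(float); c=P.mean(0); d=np.linalg.svd(P-c,full_matrices=False)[2][0]; t=(P-c)@d
  ret = um.true_divide(
Traceback (most recent call last):
  File "held.py", line 13, in <module>
    v,u=np.nonzero(np.isin(l,[i for i,c in zip(L,cnt) if c>40])); P=np.c_[u,v].astype(float); c=P.mean(0); d=np.linalg.svd(P-c,full_matrices=False)[2][0]; t=(P-c)@d
                                                                                                             ~~~~~~~~~~~~~~~~~~~~~~~~~~~~~~~~~~~~~~~~~^^^
IndexError: index 0 is out of bounds for axis 0 with size 0
```

>>> step_arm:
  steps: [-1, 0, 0, -0.002, 0, 0, 0, -1, 0, 0, -0.002, 0, 0, 0, -1, 0, 0, 0, 0, 0, 0]

```text
clock: 16.38
ee_pos: [0.5697, 0.1455, 0.0722]
orientation: [2.339, 2.096, 0.002]
ft_force: [-8.2, -1.0, 16.9]
width: 0.012
grasp_force: 102.4
```

>>> step_arm:
  steps: [-1, 0, 0, -0.001, 0, 0, 0, -1, 0, 0, 0, 0, 0, 0]

```text
clock: 16.55
ee_pos: [0.5698, 0.1455, 0.0721]
orientation: [2.339, 2.095, 0.003]
ft_force: [-10.6, -1.4, 25.8]
width: 0.0123
grasp_force: 103.1
```

```bash
python3 s.py
```

```text
16.55 pos [0.5698 0.1455 0.0721] yaw_y -6.3 T [-0.23  1.85 -0.02] F [-10.6  -1.4  25.8] w 0.012279685571932259 g 103.06799411773682 [  7.9  36.6 102.9  -0.   40.4  14.2]
```

The probe is home at TCP z 0.072: 26 N of resistance and no further travel. I'll release, retreat and look.

>>> step_arm:
  steps: [0.1, 0, 0, 0.001, 0, 0, 0, 0.1, 0, 0, 0, 0, 0, 0, 0.1, 0, 0, 0, 0, 0, 0, 0.1, 0, 0, 0, 0, 0, 0, 0.1, 0, 0, 0, 0, 0, 0]

```text
clock: 16.97
ee_pos: [0.5696, 0.1455, 0.0704]
orientation: [2.34, 2.096, 0.0]
ft_force: [-0.2, 0.4, -0.7]
width: 0.0471
grasp_force: 0.0
```

>>> step_arm:
  steps: [0.1, 0, 0, 0.02, 0, 0, 0, 0.1, 0, 0, 0.03, 0, 0, 0, 0.1, 0, 0, 0.04, 0, 0, 0, 0.1, 0, 0, 0.04, 0, 0, 0, 0.1, -0.04, -0.03, 0.03, 0, 0, 0]

```text
clock: 17.38
ee_pos: [0.5445, 0.1257, 0.1985]
orientation: [2.336, 2.096, 0.008]
ft_force: [-0.4, -0.6, 1.3]
width: 0.0471
grasp_force: 0.0
```

>>> step_arm:
  steps: [0.1, -0.04, -0.03, 0, 0, 0, 0, 0.1, -0.03, -0.03, 0, 0, 0, 0, 0.1, 0, 0, 0, 0, 0, 0, 0.1, 0, 0, 0, 0, 0, 0, 0.1, 0, 0, 0, 0, 0, 0]

```text
clock: 17.8
ee_pos: [0.4856, 0.0761, 0.1962]
orientation: [2.34, 2.095, 0.001]
ft_force: [0.5, 0.2, -0.1]
width: 0.0469
grasp_force: 0.0
```

```bash
python3 s.py; python3 - <<'E'
from fit2 import *
q=np.array([.5217,.1504,np.radians(-6.3)]); tiles=[]
for n in("wrist","scene"):
    p=eyes.snapshot(n); im=p["image"].copy(); hsv=cv2.cvtColor(im,cv2.COLOR_BGR2HSV)
    b=((hsv[...,0]>105)&(hsv[...,0]<125)&(hsv[...,1]>150)).astype(np.uint8)
    pr=lambda l:px(p,W(q,l)[0])
    A,B=pr([.048,-.064,.08]),pr([.048,.064,.08]); nn,l=cv2.connectedComponents(cv2.morphologyEx(b,cv2.MORPH_CLOSE,np.ones((9,9))))
    line=np.zeros_like(b); cv2.line(line,tuple(A.astype(int)),tuple(B.astype(int)),1,1)
    ids=l[(line>0)&(l>0)]
    if len(ids):
        i=np.bincount(ids).argmax(); v,u=np.nonzero((l==i)&(b>0)); P=np.c_[u,v].astype(float); c=P.mean(0); d=np.linalg.svd(P-c,full_matrices=False)[2][0]; t=(P-c)@d; m=(c+d*t.min()+c+d*t.max())/2
        print(n,"exp",A.round(1),B.round(1),"obs",(c+d*t.min()).round(1),(c+d*t.max()).round(1),"z sens px/10mm",(pr([.048,0,.09])-pr([.048,0,.08])).round(1))
    c=((A+B)/2).astype(int); h,w=(75,90) if n=="wrist" else (56,67)
    y0=min(max(0,c[1]-h),480-2*h); x0=min(max(0,c[0]-w),640-2*w); tiles.append(cv2.resize(im[y0:y0+2*h,x0:x0+2*w],(398,332),interpolation=2))
cv2.imwrite("pics/end.png",np.hstack(tiles))
E
```

```text
17.8 pos [0.4856 0.0761 0.1962] yaw_y -6.3 T [0.02 0.   0.04] F [ 0.5  0.2 -0.1] w 0.04686856623133426 g 0.0 [  1.2  19.9 110.1   0.   49.9   7.5]
wrist exp [421.2 215. ] [439.3  23.5] obs [436.1  14.7] [417.3 212.2] z sens px/10mm [4.3 0.5]
scene exp [301.2 253.1] [268.1 293.5] obs [300.7 252.8] [268.7 291.8] z sens px/10mm [-0.3 -2.9]
```

View pics/end.png

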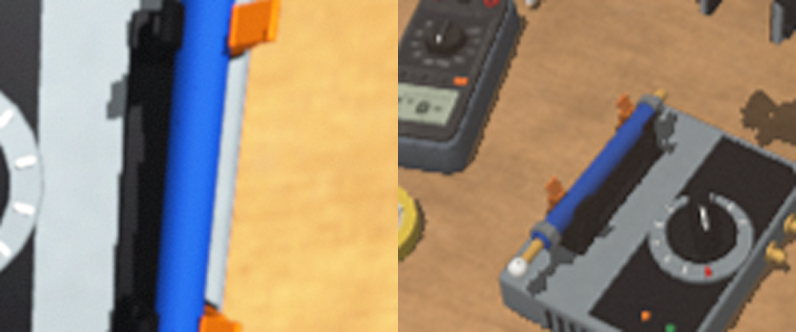

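Left tile (wrist): the barrel lies in the forks, with the jaws at (255,25) and (220,320). Right tile (scene): the probe is in the holder, with the knob at (702,240). One numeric check of the jaws and pointer before handing in.

```bash
python3 - <<'E'
from fit2 import *
q=np.array([.5217,.1504,np.radians(-6.3)])
loc=lambda P:R.from_euler("z",-q[2]).apply(np.atleast_2d(P)-[q[0],q[1],0])*1e3
p=eyes.snapshot("wrist"); print("cam",loc(p["xyz"]).round(0))
hsv=cv2.cvtColor(p["image"],cv2.COLOR_BGR2HSV)
def blobs(o,z,mn):
    n,l,s,c=cv2.connectedComponentsWithStats(o.astype(np.uint8))
    for i in range(1,n):
        if s[i,4]>=mn:
            v,u=np.nonzero(l==i); yield s[i,4],loc([at(p,a,b,z) for a,b in zip(u,v)])
for a,r in blobs((hsv[...,1]>200)&(hsv[...,2]>120)&(hsv[...,0]<20),.102,25):
    if abs(r[:,0].mean()-48)<45: print("jaw",a,"x",r[:,0].min().round(1),r[:,0].max().round(1),"y",r[:,1].min().round(1),r[:,1].max().round(1))
for a,r in blobs((hsv[...,0]>105)&(hsv[...,0]<125)&(hsv[...,1]>150),.08,300):
    if abs(r[:,0].mean()-48)<45: print("barrel",a,"x per y:",[(y,r[abs(r[:,1]-y)<3][:,0].min().round(1),r[abs(r[:,1]-y)<3][:,0].max().round(1)) for y in(-25,0,25)])
for a,r in blobs((p["image"].min(2)>170),.096,15):
    m=r.mean(0)
    if np.hypot(m[0]+35,m[1])<22: print("pointer centroid rel axis",(m[:2]-[-35,0]).round(1),np.degrees(np.arctan2(m[1],m[0]+35)).round(0))
E
```

```text
cam [[-28.   8. 338.]]
jaw 387 x 46.6 58.7 y 35.8 48.8
jaw 279 x 46.4 58.5 y -50.1 -34.8
barrel 4475 x per y: [(-25, np.float64(36.6), np.float64(53.1)), (0, np.float64(36.7), np.float64(53.1)), (25, np.float64(36.7), np.float64(53.1))]
pointer centroid rel axis [-8.9  9.3] 134.0
```

The jaws are back at their closed position, the barrel is level and not riding high, and the pointer is at 134°, which is the red mark's direction. Handing in.

```bash
python3 -c "
from rig import manip
print(manip.hand_in())"
```

```text
the job is handed in; nothing more can be done
None
```

The job is handed in: the knob is at its anticlockwise stop on the red mark, and the large blue probe is pressed home in the holder with both jaws closed. I did not touch the screwdriver or tape, and the clock was at about 18 s of the 64 s limit.

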